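# Refit the drive hub on a bench potter's wheel

## Robot

A 7-joint arm with a two-finger parallel gripper is mounted at the origin on the work surface. World frame = base frame: x ahead of the robot, y to its left, z up, the work surface at z = 0. Lengths are in m, angles in rad, forces in N, time in s.
With the tool pointing down it reaches from about 0.425 to 0.925 m from the base axis. Payload 6.8 kg.
Tool frame: the origin (TCP) lies at the very end of the fingers, on their centre line; the grasp point (between the pads) lies 19 mm behind it; z points along the fingers, x is the direction in which the jaws open and shut, and the axes are right-handed (so a half turn about z gives the same grasp; the last joint's range is limited). The gripper opens to 85 mm and grips with 20 to 120 N. Pads are 22 mm wide; open, the fingers measure 114 mm over their backs; the gripper's body (76 mm by 85 mm) begins 54 mm behind the grasp point. The pads swing forward as they close: fully open they stand 13 mm farther back than shut.
Start: joints at [-1.233, 0.477, 0.022, 1.555, -0.011, 1.109, -0.083], TCP at [0.291, 0.609, 0.231] pointing down, gripper open.
Joint ranges: [-2.96, 2.96], [-0.34, 2.1], [-1.41, 1.46], [0.24, 2.44], [-1.37, 4.51], [0.17, 1.92], [-2.96, 2.96]. Speed limits (rad/s): [2.39, 2.39, 3.14, 3.14, 3.14, 3.14, 3.14].

## Interface

Orientations are given as a rotation vector (axis times angle).
In Python, from bench import * gives the robot as it stands.
- The arm moves only by the tool servo_tool, never from a script. Its argument "increments" is one flat list of numbers, 7 for each row, row after row: the shift along the tool's x, y, z in mm, then the turn, a rotation vector about the tool's x, y, z in rad, then the finger opening in mm, from 0 to 85.4. In form: [tx, ty, tz, wx, wy, wz, fingers, tx, ty, tz, wx, wy, wz, fingers, ...]. A call has exactly 8 rows; each row shifts and turns the commanded pose from where the row before left it, along the tool's axes as they then stand; what a row does not reach is not made up. A row lasts 1/8 s, in which the tool goes at most 62.5 mm and 10.7 degrees, less where a joint would pass 70% of its speed; a pose out of reach is approached as far as the arm can. A call is refused whole if a number of a shift passes 62.5 or a number of a turn 0.188, either way. A call with a gripper value outside its range is refused whole. The fingers move at their own pace and stop on an object; "squeeze" is the grip in N (left out, the last holds). Time passes only in rows, so rows that do not move let the fingers close, or fill a call up. It gives the time, the measured TCP pose, the force and the opening at its end, in the units of the state.
- get_obs(): the state, without advancing time (a new reading comes with each control period).
- grab_frame(name): name is "scene" or "side" or "wrist"; returns (picture, depth): 420x560x3 uint8, red, green, blue; 420x560 float32, m along the optical axis (not along the pixel's ray), 0 where there is no reading.
- calibration(name): a dict with "fx", "fy", "cx", "cy" (pixels), "eye" and "orientation" of the camera in the world; the wrist camera has in their place "T_tool_cam" (4x4, takes a point from camera to tool coordinates, whose origin is the TCP and whose axes are the tool frame's). Camera axes: x right, y up, looking along -z (the intrinsics and any distortion apply to the point x, -y, -z); pixel columns grow to the right and rows downward; lengths in m; the calibration is good to about 2 mm. The wrist camera is an equidistant fisheye: a pixel r from the principal point sees the ray r / f radians off the axis. A picture is of the moment at which its call begins: read the wrist's pose just before it. calibration takes no time and is no camera call.
- hand_in(): hands the job in, once; it reports no verdict.
The state is a dict: "clock": time; "joints": joint angles; "qvel": joint speeds; "tau": joint torques, N m; "tcp_pos": TCP position; "orientation": TCP orientation; "contact_force": force on the tool from outside, world axes, zero at the start; "moment": the same for the moment, N m; "grip_width": finger opening in m.
Only numpy, scipy, OpenCV 4.12 (cv2) and the standard library are available. Lean on these libraries where they do the work, as an engineer would, in place of code of your own. Each camera call takes 0.05 s, during which the arm holds its last target.

## Task

Put the loose metal drive hub back on the little potter's wheel: pick it up, slide it flange-down over the upright shaft, and turn it gently until its keyway drops over the key and the flange sits fully home on the spindle's shoulder, then let go. Be gentle, never loading the wheel with more than about 40 N, and leave the saucer, beaker, jar and brush where they are.

Things in the scene. Friction and masses are not known exactly. Their poses are not given: they have to be found in the camera images.
- wheel_base: Bench wheel without its wheel head: fixed cream square casing 160 x 160 mm, 50 mm high, switch and vent slots on its own -x side. Origin: underside centre, on the bench; z up. A steel spindle stands up its middle along z: a 60 mm wide shoulder, flat top 55 mm above the origin, and on it a round shaft 22 mm in diameter. The spindle is stiff to turn (0.22 N m); light rubbing does not turn it.
- shaft_end (a point): Centre of the shaft's top end, 95 mm above the wheel's origin and 40 mm above the shoulder. The last 8 mm of the shaft taper to 13 mm diameter. Axes are the casing's.
- key_level (a point): Point on the shaft's axis, level with the key's flat top, 71 mm above the wheel's origin. The one upright key, 8 mm wide and 16 mm tall, runs from the shoulder up to here and stands out to 17 mm from the axis. It points sideways at an unmeasured angle, anywhere within 0.6 rad either way of this point's +x (the casing's +x). The 24 mm of shaft above are plain.
- hub_grip (a point): Centre of the loose drive hub, on its axis, 26 mm above its underside; z up. It stands flange down. Aluminium, about 0.45 kg: round flange 90 mm wide, 8 mm thick, and above it a hexagon boss, 46 mm across flats, to 52 mm total height; flats face 0, 60, 120.. degrees from its +x. When home, this point is 81 mm above the wheel's origin; resting on the key, 97 mm.
- hub_keyway (a point): Centre of the hub's underside, on the bore's axis. Round through bore 24 mm in diameter, with one keyway through the full height, 9.8 mm wide, reaching 18.5 mm from the axis in the direction of this point's +x. It passes over the key when within about 0.06 rad of it.
- saucer: Bystander: clay saucer 110 mm wide, 18 mm high; origin underside centre.
- beaker: Bystander: white beaker 72 mm wide, 80 mm high; origin underside centre.
- slip_jar: Bystander: lidded jar 68 mm wide, 85 mm high; origin underside centre.
- rib_brush: Bystander: brush lying on the bench along its x axis; origin on its underside.
Not all that is in view belongs to the job. Leave any red look-alike of the part that bears hub_grip alone.

How it is judged:
By the outcome, as a careful person would: the job done as asked, in the order asked, and still so for the second after the job is handed in, with the robot touching nothing.
It also fails if it takes over 72 s, if anything falls off the work surface, if the arm or the gripper's body presses on something with over 40 N, if the wrist force passes 120 N, or if a joint passes its speed limit or range.

## Working session

There is one attempt and no reset: what is moved stays moved. The work goes in short steps, Python scripts to look and compute and a tool call to move; the robot and the scene stay as the last step left them, time stands still between calls to the robot, and variables do not carry over. Pictures are saved under pics/ and viewed, and the job is handed in when it is done.

Besides the shell and the picture viewer there is one more tool, called after "Call:" as name(argument=value, ...) on one line, values as JSON. servo_tool: Moves the arm, as the interface text tells. Its arguments: {"type":"object","properties":{"increments":{"type":"array","items":{"type":"number"}},"squeeze":{"type":"number"}},"required":["increments"]}

```bash
ls; mkdir -p pics
python3 - <<'E'
from bench import *
import cv2,numpy as np
o=get_obs(); print({k:np.round(v,4) for k,v in o.items()})
for n in ["scene","side","wrist"]:
    c=calibration(n); print(n,c)
    im,d=grab_frame(n); cv2.imwrite(f"pics/{n}0.png",im[:,:,::-1]); np.save(f"pics/{n}0.npy",d); np.save(f"pics/{n}0_im.npy",im)
E
```

```text
pics
{'clock': np.float64(0.0), 'joints': array([-1.2331,  0.4778,  0.0224,  1.5564, -0.0115,  1.1093, -0.0831]), 'qvel': array([ 0.0001, -0.0007, -0.0003,  0.0004, -0.0018, -0.001 , -0.0013]), 'tau': array([-3.00000e-04, -5.96456e+01,  1.60770e+00, -2.81191e+01,
        1.24000e-02,  9.50000e-03,  0.00000e+00]), 'tcp_pos': array([0.2908, 0.6085, 0.2303]), 'orientation': array([ 2.6567e+00,  1.6748e+00, -2.3000e-03]), 'contact_force': array([-0.2374,  0.3898, -0.0234]), 'moment': array([ 0.0259, -0.0109, -0.0244]), 'grip_width': np.float64(0.0857)}
scene {'fx': 528.8485023673393, 'fy': 528.8485023673393, 'cx': 281.4154509385944, 'cy': 200.83903214229997, 'eye': array([ 1.36904956, -0.31533027,  1.05500176]), 'orientation': array([0.63693384, 0.42138666, 1.13299026])}
side {'fx': 507.0511563671623, 'fy': 507.0511563671623, 'cx': 275.7931124282145, 'cy': 205.63339762220167, 'eye': array([ 0.37144432, -0.7664712 ,  1.02189963]), 'orientation': array([ 0.70738998, -0.09320539, -0.3075097 ])}
wrist {'fx': 325.19226210127806, 'fy': 325.19226210127806, 'cx': 281.927570729674, 'cy': 206.60871249975796, 'T_tool_cam': array([[ 9.99999702e-01,  7.53377733e-04, -1.67766670e-04,
        -3.03421938e-04],
       [ 6.57806614e-04, -9.45593649e-01, -3.25349380e-01,
        -8.41667850e-02],
       [-4.03750076e-04,  3.25349173e-01, -9.45593863e-01,
        -1.41794665e-01],
       [ 0.00000000e+00,  0.00000000e+00,  0.00000000e+00,
         1.00000000e+00]])}
```

View pics/scene0.png

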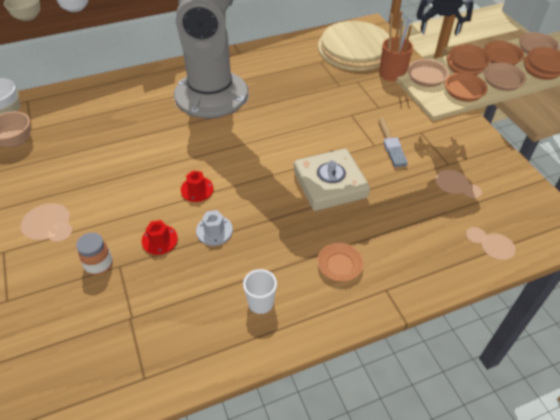

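View pics/side0.png

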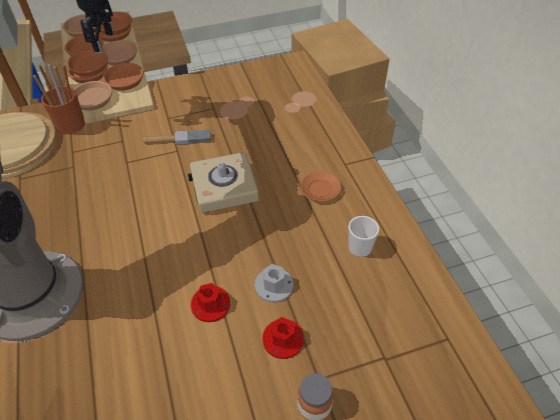

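View pics/wrist0.png

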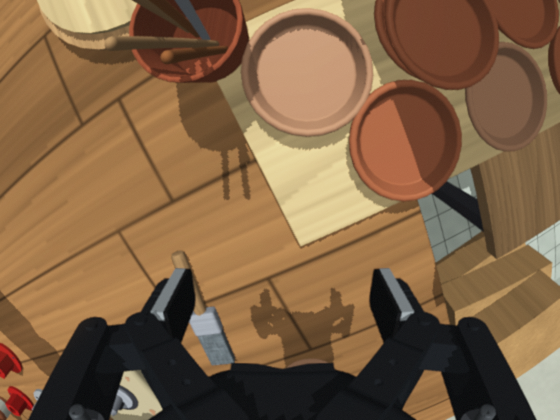

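Candidates for the hub: the silver one at scene (214,228) / side (274,282); red look-alikes at scene (197,185), (159,237) / side (210,300), (283,337). Silver is the one described. The wheel is at scene (332,177) / side (223,180). Next, close crops and a first measurement.

```bash
cat > h.py <<'E'
from bench import *
import cv2,numpy as np
from scipy.spatial.transform import Rotation as R
def cam(n,obs=None):
    c=calibration(n)
    if n!="wrist": return c,R.from_rotvec(c["orientation"]).as_matrix(),np.array(c["eye"])
    T=np.array(c["T_tool_cam"]);Rt=R.from_rotvec(obs["orientation"]).as_matrix()
    return c,Rt@T[:3,:3],Rt@T[:3,3]+obs["tcp_pos"]
def rays(n,uv,obs=None):
    c,Rm,e=cam(n,obs); uv=np.atleast_2d(np.asarray(uv,float))
    x=(uv[:,0]-c["cx"])/c["fx"]; y=(uv[:,1]-c["cy"])/c["fy"]
    if n=="wrist":
        r=np.hypot(x,y)+1e-12; s=np.sin(r)/r; d=np.c_[x*s,-y*s,-np.cos(r)]
    else: d=np.c_[x,-y,-np.ones_like(x)]
    return e,d@Rm.T
def onplane(n,uv,z,obs=None):
    e,d=rays(n,uv,obs); return e+d*((z-e[2])/d[:,2])[:,None]
def deproj(n,uv,dep,obs=None):
    e,d=rays(n,uv,obs); c,Rm,_=cam(n,obs); f=-(d@Rm)[:,2]
    return e+d*(np.asarray(dep)/f)[:,None]
def proj(n,P,obs=None):
    c,Rm,e=cam(n,obs); p=(np.atleast_2d(P)-e)@Rm; x,y,z=p[:,0],-p[:,1],-p[:,2]
    if n=="wrist":
        rho=np.hypot(x,y)+1e-12; th=np.arctan2(rho,z); return np.c_[c["cx"]+c["fx"]*th*x/rho,c["cy"]+c["fy"]*th*y/rho]
    return np.c_[c["cx"]+c["fx"]*x/z,c["cy"]+c["fy"]*y/z]
def cloud(n,im,d,obs=None):
    h,w=d.shape; u,v=np.meshgrid(np.arange(w),np.arange(h)); 
    return deproj(n,np.c_[u.ravel(),v.ravel()],d.ravel(),obs).reshape(h,w,3)
E
python3 - <<'E'
from h import *
for n,cs in (("scene",[(214,228),(332,177)]),("side",[(274,282),(223,180)])):
    im=np.load(f"pics/{n}0_im.npy");d=np.load(f"pics/{n}0.npy")
    P=cloud(n,im,d)
    tiles=[]
    for (u,v) in cs:
        print(n,(u,v),P[v,u],(P[v-40:v+40,u-40:u+40]).reshape(-1,3).mean(0))
        tiles.append(cv2.resize(im[v-32:v+32,u-32:u+32],(390,390),interpolation=cv2.INTER_CUBIC))
    cv2.imwrite(f"pics/crop_{n}.png",np.hstack(tiles)[:,:,::-1])
    # silver hub by colour: low saturation + height
    hsv=cv2.cvtColor(im,cv2.COLOR_RGB2HSV)
    u,v=cs[0]
    box=np.zeros(d.shape,bool);box[v-30:v+30,u-30:u+30]=1
    m=box&(hsv[:,:,1]<60)&(d>0)
    for lo,hi in((.003,.014),(.045,.06)):
        q=P[m&(P[:,:,2]>lo)&(P[:,:,2]<hi)]; print(lo,len(q),q.min(0) if len(q) else 0,q.max(0) if len(q) else 0,q.mean(0) if len(q) else 0)
        if len(q)>5: print(cv2.minEnclosingCircle((q[:,:2]*1000).astype(np.float32)))
    u,v=cs[1]
    box=np.zeros(d.shape,bool);box[v-45:v+45,u-45:u+45]=1
    for lo,hi in((.045,.0525),(.053,.06),(.09,.1)):
        q=P[box&(P[:,:,2]>lo)&(P[:,:,2]<hi)&(d>0)]; 
        if len(q)>3: print("wheel",lo,len(q),q.min(0),q.max(0),cv2.minAreaRect((q[:,:2]*1000).astype(np.float32)),cv2.minEnclosingCircle((q[:,:2]*1000).astype(np.float32)))
E
```

```text
scene (214, 228) [ 0.56220138 -0.15944394  0.03611032] [ 0.53713733 -0.15523162  0.01022232]
scene (332, 177) [0.52943579 0.17530729 0.05568129] [0.50179478 0.18948695 0.02913631]
0.003 471 [ 0.47950588 -0.20207059  0.00302991] [ 0.59061717 -0.11201378  0.01392279] [ 0.55724218 -0.15959124  0.00856387]
((535.0615234375, -151.27618408203125), 56.827884674072266)
0.045 240 [ 0.51698507 -0.18221451  0.04505939] [ 0.56919384 -0.13038523  0.05915879] [ 0.54420358 -0.15582785  0.05149467]
((541.3722534179688, -156.78961181640625), 28.19779396057129)
wheel 0.045 1680 [0.42674186 0.09911818 0.04504899] [0.59389066 0.26452253 0.05249263] ((510.6797180175781, 181.27999877929688), (159.2624969482422, 163.4794464111328), 86.60853576660156) ((508.552734375, 180.9786376953125), 110.62385559082031)
wheel 0.053 606 [0.43369055 0.10361541 0.05300385] [0.5885391  0.25568473 0.0597676 ] ((511.8150939941406, 180.9167938232422), (152.0756378173828, 149.53436279296875), 87.21781921386719) ((511.3323059082031, 178.07118225097656), 100.88925170898438)
wheel 0.09 22 [0.50284722 0.17373575 0.09005885] [0.5195
[... 778 characters left out ...]
1 0.04500806] [0.59128377 0.26365207 0.05249888] ((509.215087890625, 180.44189453125), (163.59877014160156, 158.7444305419922), 86.71287536621094) ((510.44378662109375, 179.61367797851562), 108.93807220458984)
wheel 0.053 410 [0.43576049 0.1061322  0.05300068] [0.5875314  0.25498607 0.05969508] ((510.4393615722656, 178.53562927246094), (147.33262634277344, 144.565673828125), 85.3478012084961) ((511.65380859375, 183.6933135986328), 92.81814575195312)
wheel 0.09 18 [0.50123016 0.16800582 0.09048016] [0.51796843 0.18666859 0.09542292] ((507.9594421386719, 176.24415588378906), (16.279773712158203, 16.17416000366211), 69.8866958618164) ((508.3423156738281, 177.99041748046875), 10.105460166931152)
```

```bash
python3 -c "
from h import *
print(R.from_rotvec(get_obs()['orientation']).as_matrix().round(3))"
```

```text
[[ 0.431  0.902 -0.001]
 [ 0.902 -0.431 -0.001]
 [-0.001  0.    -1.   ]]
```

View pics/crop_scene.png

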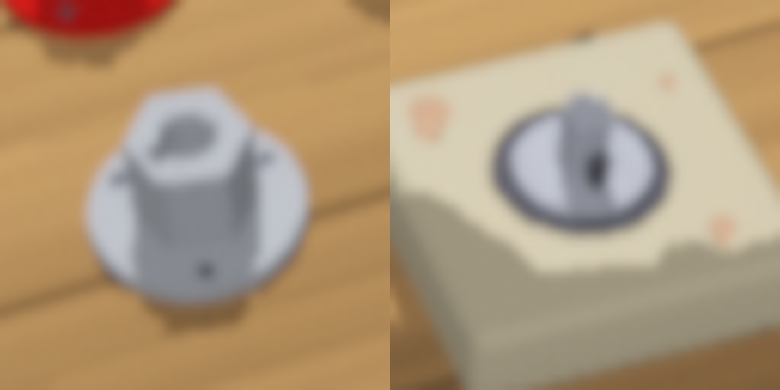

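View pics/crop_side.png

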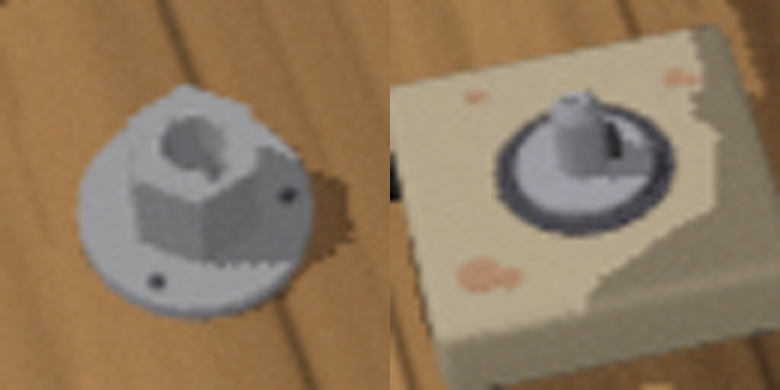

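Call:
servo_tool(increments=[-34,51,8,0,0,0,85,-34,51,8,0,0,0,85,-34,51,8,0,0,0,85,-34,51,8,0,0,0,85,-34,51,8,0,0,0,85,-34,51,8,0,0,0,85,-34,51,8,0,0,0,85,-34,51,8,0,0,0,85])

```text
clock: 1.15
tcp_pos: [0.5426, 0.186, 0.1671]
orientation: [-2.657, -1.676, -0.0]
contact_force: [0.3, 0.9, -0.2]
grip_width: 0.0848
```

Call:
servo_tool(increments=[-7,22,1,0,0,0,85,-7,22,1,0,0,0,85,-6,22,1,0,0,0,85,0,0,0,0,0,0,85,0,0,0,0,0,0,85,0,0,0,0,0,0,85,0,0,0,0,0,0,85,0,0,0,0,0,0,85])

```text
clock: 2.15
tcp_pos: [0.5926, 0.1416, 0.1644]
orientation: [-2.657, -1.676, -0.0]
contact_force: [0.4, 0.2, -0.1]
grip_width: 0.085
```

```bash
cat > snap.py <<'E'
from h import *
import sys,pickle
tag=sys.argv[1]; o=get_obs(); im,d=grab_frame("wrist")
pickle.dump((o,im,d),open(f"pics/{tag}.pkl","wb")); cv2.imwrite(f"pics/{tag}.png",im[:,:,::-1])
print(o["clock"],o["tcp_pos"].round(4),o["joints"].round(3),o["grip_width"],o["contact_force"].round(1)); print(R.from_rotvec(o["orientation"]).as_matrix().round(3))
E
python3 snap.py w1
```

```text
2.15 [0.5926 0.1416 0.1644] [-0.467  0.441  0.171  1.792 -0.092  0.916  0.87 ] 0.08496209339834628 [ 0.4  0.2 -0.1]
[[ 0.431  0.903  0.   ]
 [ 0.903 -0.431  0.   ]
 [ 0.    -0.    -1.   ]]
```

View pics/w1.png

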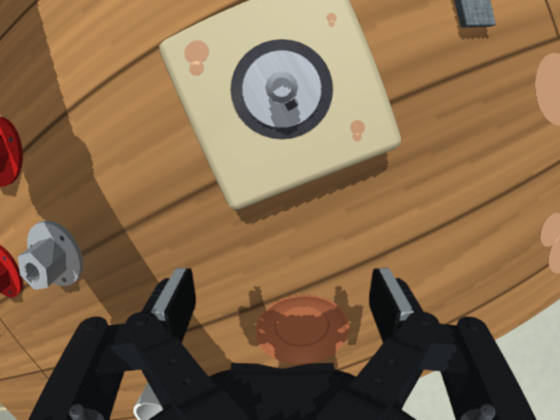

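Run:
```python
import cv2
im=cv2.imread("pics/w1.png")[38:148,222:342]
cv2.imwrite("pics/w1c.png",cv2.resize(im,None,fx=5,fy=5,interpolation=cv2.INTER_CUBIC))
```

```text
(no output)
```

View pics/w1c.png

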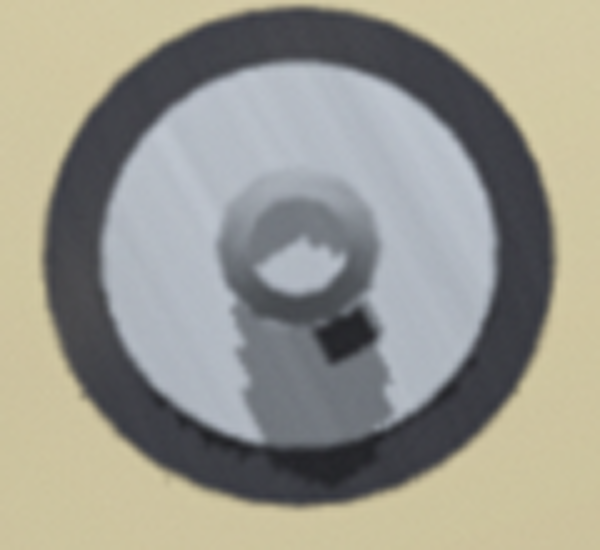

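```bash
cat > wheel.py <<'E'
from h import *
import pickle,sys
o,im,d=pickle.load(open(f"pics/{sys.argv[1]}.pkl","rb")); cu,cv_=int(sys.argv[2]),int(sys.argv[3])
im=im.astype(int); mx=im.max(2); mn=im.min(2)
H,W=d.shape; uu,vv=np.meshgrid(np.arange(W),np.arange(H)); P=cloud("wrist",im,d,o)
near=np.hypot(uu-cu,vv-cv_)<75
# ring+disc region: not cream (saturation low / bluish)
blue=near&((im[:,:,0]-im[:,:,2])<8)&(d>0)
n,l,s,c=cv2.connectedComponentsWithStats(blue.astype(np.uint8)); k=1+np.argmax(s[1:,4]); m=(l==k).astype(np.uint8)
cnt=max(cv2.findContours(m,cv2.RETR_EXTERNAL,cv2.CHAIN_APPROX_NONE)[0],key=cv2.contourArea)[:,0].astype(float)
def circ(p):
    A=np.c_[2*p,np.ones(len(p))]; x=np.linalg.lstsq(A,(p**2).sum(1),rcond=None)[0]; r=np.sqrt(x[2]+x[0]**2+x[1]**2); return x[:2],r,np.std(np.hypot(*(p-x[:2]).T)-r)
print("ring z=.05",circ(onplane("wrist",cnt,.05,o)[:,:2]*1e3))
light=near&(m>0)&(mx>150); 
dep=P[light][:,2]; print("disc z med",np.median(dep[dep<.06]))
cl=(light).astype(np.uint8); cn=max(cv2.findContours(cl,cv2.RETR_EXTERNAL,cv2.CHAIN_APPROX_NONE)[0],key=cv2.contourArea)[:,0].astype(float)
p=onplane("wrist",cn,.055,o)[:,:2]*1e3
c0,r0,_=circ(p)
for _ in range(5):
    keep=abs(np.hypot(*(p-c0).T)-r0)<1.2 if _ else np.hypot(*(p-c0).T)>20
    c0,r0,s0=circ(p[keep])
print("disc",c0,r0,s0,keep.sum())
# shaft top from depth
q=P[near&(P[:,:,2]>.089)&(P[:,:,2]<.1)&(d>0)]*1e3; print("shaft top",len(q),q.mean(0),np.ptp(q[:,:2],axis=0))
dark=(np.hypot(uu-cu,vv-cv_)<26)&(mx<60)
n,l,s,c=cv2.connectedComponentsWithStats(dark.astype(np.uint8)); k=1+np.argmax(s[1:,4]); print("key px",s[k],c[k])
ky=np.argwhere(l==k)[:,::-1]
kp=onplane("wrist",ky,.071,o)[:,:2]*1e3; print("depth z",np.median(P[l==k][:,2]),cv2.minAreaRect(kp.astype(np.float32)))
for cc in (c0,):
    v=kp.mean(0)-cc; print("key r",np.hypot(*v),"ang deg",np.degrees(np.arctan2(v[1],v[0])))
E
python3 wheel.py w1 282 88
```

```text
ring z=.05 (array([509.03377674, 180.71327665]), np.float64(38.839295448860085), np.float64(0.2389685286971992))
disc z med 0.054211878645795186
disc [508.99389937 180.7842234 ] 29.330203984511964 0.22966104737541698 196
shaft top 309 [509.27298275 180.6457864   91.44080876] [19.07156829 18.50723032]
key px [286 100  11  10  61] [290.73770492 104.6557377 ]
depth z 0.07005356541892246 ((523.0010986328125, 181.54678344726562), (4.514131546020508, 6.443454742431641), 1.6887869834899902)
key r 14.04182207399622 ang deg 2.9049789399232417
```

Wheel axis (0.509, 0.181), consistent by ring, disc and shaft top. The key, a dark block at pixel (291,105), has r 14.0 mm and angle about 2.9°. Next, over the silver hub.

Call:
servo_tool(increments=[-49,29,4,0,0,0,85,-49,29,4,0,0,0,85,-49,29,4,0,0,0,85,-49,29,4,0,0,0,85,-49,29,4,0,0,0,85,-48,28,4,0,0,0,85,0,0,0,0,0,0,85,0,0,0,0,0,0,85])

```text
clock: 3.2
tcp_pos: [0.6226, -0.1971, 0.1401]
orientation: [-2.657, -1.675, -0.0]
contact_force: [0.5, 0.7, 0.9]
grip_width: 0.0848
```

```bash
python3 snap.py h1
python3 - <<'E'
from h import *
import pickle
o,im,d=pickle.load(open("pics/h1.pkl","rb"))
u,v=proj("wrist",[[.543,-.157,.05]],o)[0].astype(int); print(u,v)
a=max(0,v-70)
cv2.imwrite("pics/h1c.png",cv2.resize(im[a:a+140,u-80:u+80,::-1],None,fx=4,fy=4,interpolation=cv2.INTER_CUBIC)); print(a,u-80)
E
```

```text
3.2 [ 0.6226 -0.1971  0.1401] [ 0.05   0.54   0.225  1.704 -0.146  0.915  1.459] 0.08482059199069535 [0.5 0.7 0.9]
[[ 0.431  0.902 -0.   ]
 [ 0.902 -0.431  0.001]
 [ 0.001 -0.001 -1.   ]]
284 92
22 204
```

View pics/h1c.png

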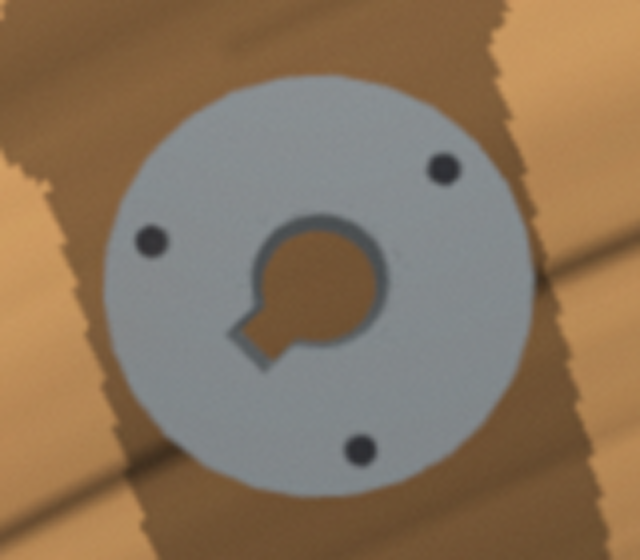

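```bash
cat > hub.py <<'E'
from h import *
import pickle,sys
o,im,d=pickle.load(open(f"pics/{sys.argv[1]}.pkl","rb")); cu,cv_=map(float,sys.argv[2:4]); zu=float(sys.argv[4])
img=im.astype(int)
S=6; r=70; a,b=int(cv_-r),int(cu-r); a=max(a,0)
crop=cv2.resize(im[a:a+2*r,b:b+2*r],None,fx=S,fy=S,interpolation=cv2.INTER_CUBIC).astype(int)
back=lambda q:np.c_[(q[:,0]+.5)/S-.5+b,(q[:,1]+.5)/S-.5+a]
def circ(p):
    A=np.c_[2*p,np.ones(len(p))]; x=np.linalg.lstsq(A,(p**2).sum(1),rcond=None)[0]; r=np.sqrt(x[2]+x[0]**2+x[1]**2); return x[:2],r,np.std(np.hypot(*(p-x[:2]).T)-r)
grey=((crop[:,:,0]-crop[:,:,2])<25)&(crop.max(2)>float(sys.argv[5]) )
n,l,s,c=cv2.connectedComponentsWithStats(grey.astype(np.uint8)); k=1+np.argmax(s[1:,4]); m=(l==k).astype(np.uint8)
cs,hi=cv2.findContours(m,cv2.RETR_CCOMP,cv2.CHAIN_APPROX_NONE)
i=max(range(len(cs)),key=lambda j:cv2.contourArea(cs[j])); p=onplane("wrist",back(cs[i][:,0].astype(float)),zu+.008,o)[:,:2]*1e3
print("flange",circ(p))
j=max([j for j in range(len(cs)) if hi[0][j][3]>=0],key=lambda j:cv2.contourArea(cs[j]))
p=onplane("wrist",back(cs[j][:,0].astype(float)),zu+.052,o)[:,:2]*1e3
cc,rr,_=circ(p)
for _ in range(15):
    k=np.hypot(*(p-cc).T)<rr+.7; cc,rr,sd=circ(p[k])
print("bore",cc,rr,sd,k.sum())
v=p-cc; rad=np.hypot(*v.T); print("max r",rad.max())
g=np.arange(-25,25,.1); X,Y=np.meshgrid(g,g); 
msk=np.zeros(X.shape,np.uint8); cv2.fillPoly(msk,[((v+25)/.1).astype(np.int32)],1)
kk=(msk>0)&(np.hypot(X,Y)>13); kv=np.array([X[kk].mean(),Y[kk].mean()]); print("keyway",kv,"ang",np.degrees(np.arctan2(kv[1],kv[0])),"area",kk.sum()*.01)
print(cv2.minAreaRect(np.c_[X[kk],Y[kk]].astype(np.float32)))
E
python3 hub.py h1 284 92 0 120
python3 - <<'E'
from h import *
import pickle
o,im,d=pickle.load(open("pics/h1.pkl","rb"))
P=cloud("wrist",im,d,o); m=(d>0)&(P[:,:,2]>.045)&(P[:,:,2]<.06)&(np.hypot(P[:,:,0]-.543,P[:,:,1]+.157)<.045)
q=P[m]*1e3; print(len(q),np.median(q[:,2]),q.mean(0))
h=cv2.convexHull(q[:,:2].astype(np.float32))[:,0]
# width function
for a in range(0,180,5):
    u=np.array([np.cos(np.radians(a)),np.sin(np.radians(a))]); s=h@u; print(a,round(s.max()-s.min(),1),round((s.max()+s.min())/2-u@[543,-157],1),end="; ")
E
```

```text
flange (array([ 542.4164747 , -157.67815793]), np.float64(44.55592285709125), np.float64(0.16104583986209794))
bore [ 542.43339837 -157.73300785] 12.107325324138246 0.11275413502284626 521
max r 19.086407249814776
keyway [  4.977413   -14.77408076] ang -71.38124119858396 area 60.92
((4.875319480895996, -14.510204315185547), (10.449655532836914, 6.669160842895508), 18.64954376220703)
2656 50.94239053791258 [ 542.09759684 -157.02133347   50.91308995]
0 50.5 -0.4; 5 51.7 -0.4; 10 52.5 -0.5; 15 53.0 -0.5; 20 53.0 -0.5; 25 52.6 -0.5; 30 51.9 -0.5; 35 50.8 -0.6; 40 49.3 -0.6; 45 47.5 -0.7; 50 46.7 -0.8; 55 48.3 -1.0; 60 49.9 -1.0; 65 51.2 -1.0; 70 52.0 -0.9; 75 52.5 -0.9; 80 52.6 -0.8; 85 52.3 -0.8; 90 51.6 -0.7; 95 50.5 -0.6; 100 49.0 -0.6; 105 47.4 -0.6; 110 46.3 -0.5; 115 47.9 -0.5; 120 49.5 -0.5; 125 50.7 -0.4; 130 51.6 -0.3; 135 52.0 -0.2; 140 52.1 -0.1; 145 51.7 -0.0; 150 51.0 0.0; 155 50.1 0.1; 160 48.9 0.2; 165 47.4 0.2; 170 46.9 0.4; 175 48.9 0.4;
```

Run:
```python
from h import *
im=np.load("pics/side0_im.npy").astype(int);d=np.load("pics/side0.npy");P=cloud("side",im,d)
m=((im[:,:,0]>110)&(im[:,:,1]<40)&(d>0)).astype(np.uint8)
n,l,s,c=cv2.connectedComponentsWithStats(m)
for k in range(1,n):
    if s[k,4]>200: 
        q=P[(l==k)]; print(c[k],(q.min(0)+q.max(0))/2,np.ptp(q,axis=0)); b=q[q[:,2]>.045]; print(" boss",b.mean(0))
for uv in [(321,187),(362,232),(315,390)]: print(uv,onplane("side",[uv],.02)[0])
```

```text
[209.68810916 303.20175439] [ 0.39167034 -0.16297872  0.02804153] [0.08563553 0.08022853 0.05961094]
 boss [ 0.39101904 -0.16080943  0.05112784]
[282.73042045 338.29431162] [ 0.52202898 -0.29499878  0.02681874] [0.08826259 0.0823444  0.06054077]
 boss [ 0.51949237 -0.29284252  0.0511646 ]
(321, 187) [0.75454124 0.08260066 0.02      ]
(362, 232) [ 0.79526899 -0.09250521  0.02      ]
(315, 390) [ 0.54390011 -0.42458604  0.02      ]
```

Call:
servo_tool(increments=[0.5,-44.6,10,0,0,0,85,0.5,-44.6,10,0,0,0,85,0,0,10,0,0,0.139,85,0,0,10,0,0,0.139,85,0,0,0,0,0,0,85,0,0,0,0,0,0,85,0,0,0,0,0,0,85,0,0,0,0,0,0,85])

```text
clock: 4.25
tcp_pos: [0.5427, -0.1584, 0.1006]
orientation: [2.863, 1.292, 0.001]
contact_force: [-0.8, -0.0, -0.3]
grip_width: 0.0851
```

```bash
cat > to.py <<'E'
from h import *
import sys
x,y,yaw=map(float,sys.argv[1:4]); o=get_obs(); Rt=R.from_rotvec(o["orientation"]).as_matrix()
e=np.array([x,y,float(sys.argv[4])])-o["tcp_pos"]; cy=np.degrees(np.arctan2(Rt[1,0],Rt[0,0]))
print("clock",o["clock"],"tcp",o["tcp_pos"].round(4),"yaw",cy.round(2),"tilt",Rt[2].round(4),"w",o["grip_width"].round(4),"F",o["contact_force"].round(1),"M",o["moment"].round(2))
dy=(yaw-cy+180)%360-180
print("tool shift mm",(Rt.T@e*1e3).round(1),"wz",round(-np.radians(dy),4),"j",o["joints"].round(2))
E
python3 to.py .5424 -.1577 48.6 .013
```

```text
Traceback (most recent call last):
  File "to.py", line 5, in <module>
    print("clock",o["clock"],"tcp",o["tcp_pos"].round(4),"yaw",cy.round(2),"tilt",Rt[2].round(4),"w",o["grip_width"].round(4),"F",o["contact_force"].round(1),"M",o["moment"].round(2))
                                                                                                     ^^^^^^^^^^^^^^^^^^^^^
AttributeError: 'float' object has no attribute 'round'
```

```bash
sed -i 's/o\["grip_width"\].round(4)/round(float(o["grip_width"]),4)/' to.py; python3 to.py .5424 -.1577 48.6 .013; python3 snap.py h2
```

```text
clock 4.25 tcp [ 0.5427 -0.1584  0.1006] yaw 48.57 tilt [ 4.e-04  3.e-04 -1.e+00] w 0.0851 F [-0.8 -0.  -0.3] M [ 0.02  0.06 -0.01]
tool shift mm [ 0.3 -0.7 87.6] wz -0.0006 j [-0.04  0.47  0.28  1.95 -0.18  0.75  1.19]
4.25 [ 0.5427 -0.1584  0.1006] [-0.044  0.47   0.279  1.948 -0.185  0.747  1.19 ] 0.08510959110864268 [-0.8 -0.  -0.3]
[[ 0.662  0.75   0.001]
 [ 0.75  -0.662  0.   ]
 [ 0.     0.    -1.   ]]
```

View pics/h2.png

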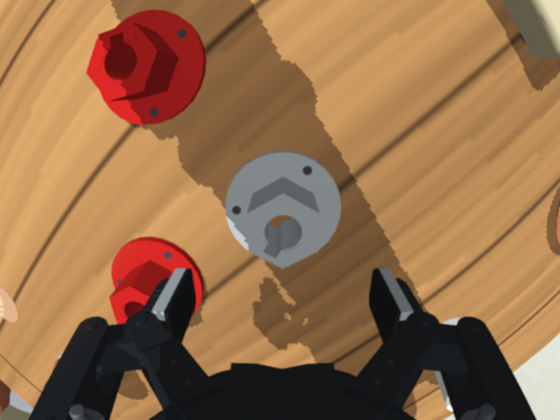

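Picture: hub boss at (283,205), centred between the fingers (180 and 385); the reds sit outside the descent. Going down and gripping.

Call:
servo_tool(increments=[0.3,-0.7,20,0,0,0,85,0,0,20,0,0,0,85,0,0,18,0,0,0,85,0,0,14,0,0,0,85,0,0,10,0,0,0,85,0,0,4,0,0,0,85,0,0,0,0,0,0,85,0,0,0,0,0,0,60], squeeze=50)

```text
clock: 5.3
tcp_pos: [0.5426, -0.1578, 0.0147]
orientation: [2.864, 1.291, 0.001]
contact_force: [-0.2, 0.3, 0.1]
grip_width: 0.0692
```

Call:
servo_tool(increments=[0,0,0,0,0,0,44,0,0,0,0,0,0,40,0,0,0,0,0,0,35,0,0,0,0,0,0,30,0,0,0,0,0,0,30,0,0,0,0,0,0,30,0,0,0,0,0,0,30,0,0,0,0,0,0,30], squeeze=50)

```text
clock: 6.3
tcp_pos: [0.5427, -0.1577, 0.0149]
orientation: [2.864, 1.291, 0.002]
contact_force: [-0.4, 1.1, 5.8]
grip_width: 0.0459
```

```bash
python3 to.py .5424 -.1577 48.6 .013; python3 snap.py h3
```

```text
clock 6.3 tcp [ 0.5427 -0.1577  0.0149] yaw 48.53 tilt [ 7.e-04  8.e-04 -1.e+00] w 0.0459 F [-0.4  1.1  5.8] M [ 0.07  0.13 -0.02]
tool shift mm [-0.2 -0.3  1.9] wz -0.0012 j [-0.    0.6   0.23  1.98 -0.24  0.58  1.23]
6.3 [ 0.5427 -0.1577  0.0149] [-0.003  0.604  0.228  1.982 -0.237  0.58   1.232] 0.04587435037555834 [-0.4  1.1  5.8]
[[ 0.662  0.749  0.001]
 [ 0.749 -0.662 -0.   ]
 [ 0.001  0.001 -1.   ]]
```

View pics/h3.png

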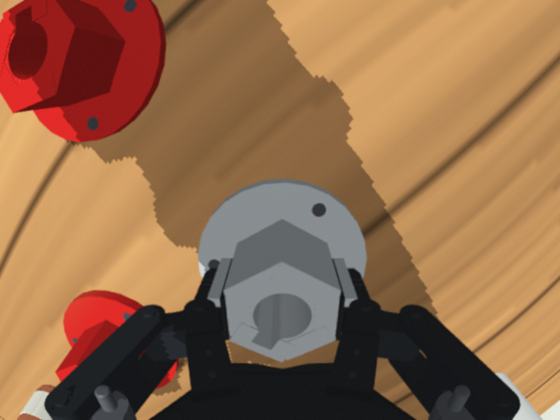

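Call:
servo_tool(increments=[0,0,-3,0,0,0,30,0,0,-8,0,0,0,30,0,0,-18,0,0,0,30,0,0,-22,0,0,0,30,0,0,-24,0,0,0,30,0,0,-20,0,0,0,30,0,0,-16,0,0,0,30,0,0,-8,0,0,0,30])

```text
clock: 7.35
tcp_pos: [0.5425, -0.1578, 0.1347]
orientation: [2.863, 1.291, 0.002]
contact_force: [-0.3, 0.6, -5.2]
grip_width: 0.0458
```

```bash
python3 to.py .509 .1808 122.9 .133; python3 snap.py h4
```

```text
clock 7.35 tcp [ 0.5425 -0.1578  0.1347] yaw 48.53 tilt [ 9.0e-04  1.2e-03 -1.0e+00] w 0.0458 F [-0.3  0.6 -5.2] M [ 0.02 -0.02  0.07]
tool shift mm [ 231.5 -249.3    1.6] wz -1.2981 j [-0.06  0.42  0.3   1.93 -0.17  0.81  1.17]
7.35 [ 0.5425 -0.1578  0.1347] [-0.062  0.421  0.298  1.929 -0.166  0.815  1.173] 0.0458187201690722 [-0.3  0.6 -5.2]
[[ 0.662  0.749  0.001]
 [ 0.749 -0.662 -0.   ]
 [ 0.001  0.001 -1.   ]]
```

View pics/h4.png

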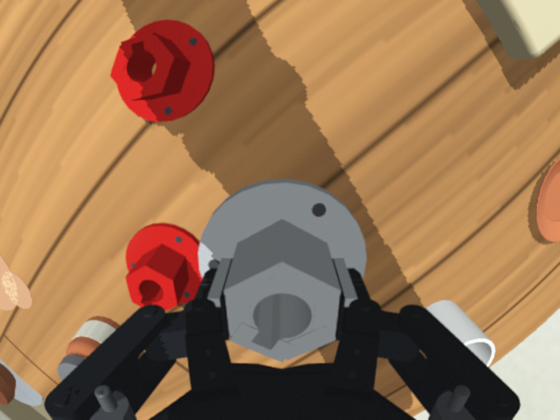

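Call:
servo_tool(increments=[20,-21,0,0,0,0,30,33,-36,0,0,0,0,30,38,-41,0,0,0,0,30,38,-41,0,0,0,0,30,38,-41,0,0,0,0,30,34,-37,0,0,0,0,30,20,-22,0,0,0,0,30,10.5,-10.3,0,0,0,0,30])

```text
clock: 8.4
tcp_pos: [0.5079, 0.1827, 0.1328]
orientation: [-2.862, -1.295, 0.002]
contact_force: [1.1, 0.2, -3.9]
grip_width: 0.0458
```

Call:
servo_tool(increments=[0,0,0,0,0,-0.15,30,0,0,0,0,0,-0.18,30,0,0,0,0,0,-0.18,30,0,0,0,0,0,-0.18,30,0,0,0,0,0,-0.18,30,0,0,0,0,0,-0.18,30,0,0,0,0,0,-0.15,30,0,0,0,0,0,-0.098,30])

```text
clock: 9.4
tcp_pos: [0.5089, 0.179, 0.1328]
orientation: [-1.5, -2.76, 0.002]
contact_force: [0.2, 0.0, -3.9]
grip_width: 0.0455
```

```bash
python3 to.py .509 .1808 122.9 .133; python3 snap.py p1
python3 - <<'E'
from bench import *
import cv2,numpy as np
t=[]
for n in("scene","side"):
    im,d=grab_frame(n); u,v=((332,165) if n=="scene" else (223,165)); np.save(f"pics/{n}1.npy",im)
    t.append(cv2.resize(im[v-45:v+45,u-45:u+45,::-1],(390,390),interpolation=cv2.INTER_CUBIC))
cv2.imwrite("pics/p1s.png",np.hstack(t))
E
```

```text
clock 9.4 tcp [0.5089 0.179  0.1328] yaw 122.98 tilt [-5.0e-04 -1.2e-03 -1.0e+00] w 0.0455 F [ 0.2  0.  -3.9] M [-0.03  0.02 -0.03]
tool shift mm [ 1.5  1.1 -0.2] wz 0.0014 j [-0.39  0.38 -0.07  1.97  0.04  0.8   1.66]
9.4 [0.5089 0.179  0.1328] [-0.394  0.378 -0.074  1.967  0.039  0.799  1.656] 0.045481414790686694 [ 0.2  0.  -3.9]
[[-0.544  0.839 -0.001]
 [ 0.839  0.544 -0.001]
 [-0.001 -0.001 -1.   ]]
```

View pics/p1s.png

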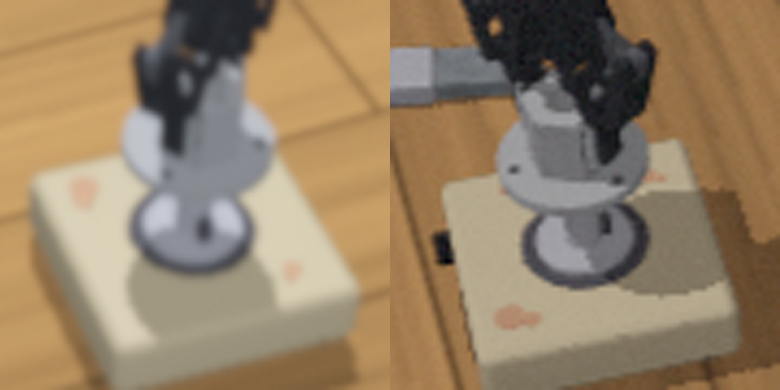

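View pics/p1.png

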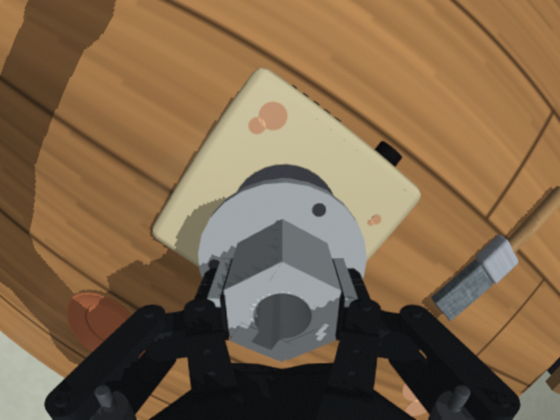

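Call:
servo_tool(increments=[1.5,1.1,0,0,0,0,30,0,0,6,0,0,0,30,0,0,6,0,0,0,30,0,0,4,0,0,0,30,0,0,4,0,0,0,30,0,0,3,0,0,0,30,0,0,2,0,0,0,30,0,0,0,0,0,0,30])

```text
clock: 10.55
tcp_pos: [0.5088, 0.1827, 0.1082]
orientation: [-1.501, -2.759, 0.0]
contact_force: [-0.7, -0.5, -3.6]
grip_width: 0.0458
```

```bash
python3 to.py .509 .1808 122.9 .086
```

```text
clock 10.55 tcp [0.5088 0.1827 0.1082] yaw 122.9 tilt [ 1.e-04 -1.e-04 -1.e+00] w 0.0458 F [-0.7 -0.5 -3.6] M [0.   0.01 0.  ]
tool shift mm [-1.7 -0.9 22.2] wz -0.0001 j [-0.4   0.41 -0.07  1.98  0.04  0.75  1.64]
```

Call:
servo_tool(increments=[-1.7,-0.9,0,0,0,0,30,0,0,0,0,0,0,30,0,0,2,0,0,0,30,0,0,2,0,0,0,30,0,0,2,0,0,0,30,0,0,1,0,0,0,30,0,0,0,0,0,0,30,0,0,0,0,0,0,30])

```text
clock: 11.55
tcp_pos: [0.509, 0.1808, 0.1013]
orientation: [1.501, 2.76, 0.0]
contact_force: [0.1, -0.3, -3.9]
grip_width: 0.0454
```

```bash
python3 to.py .509 .1808 122.9 .086
```

```text
clock 11.55 tcp [0.509  0.1808 0.1013] yaw 122.9 tilt [ 0.e+00  1.e-04 -1.e+00] w 0.0454 F [ 0.1 -0.3 -3.9] M [ 0.06  0.05 -0.02]
tool shift mm [-0.  -0.  15.3] wz -0.0 j [-0.4   0.42 -0.07  1.99  0.04  0.73  1.65]
```

Call:
servo_tool(increments=[0,0,2,0,0,0,30,0,0,2,0,0,0,30,0,0,2,0,0,0,30,0,0,2,0,0,0,30,0,0,2,0,0,0,30,0,0,1,0,0,0,30,0,0,0,0,0,0,30,0,0,0,0,0,0,30])

```text
clock: 12.55
tcp_pos: [0.509, 0.1808, 0.0904]
orientation: [1.502, 2.759, 0.0]
contact_force: [-0.1, -0.9, -4.2]
grip_width: 0.0455
```

```bash
python3 to.py .509 .1808 122.9 .086
```

```text
clock 12.55 tcp [0.509  0.1808 0.0904] yaw 122.9 tilt [ 0.e+00  1.e-04 -1.e+00] w 0.0455 F [-0.1 -0.9 -4.2] M [0.01 0.   0.  ]
tool shift mm [-0.  -0.   4.4] wz -0.0001 j [-0.4   0.44 -0.07  1.99  0.05  0.71  1.64]
```

Call:
servo_tool(increments=[0,0,1.5,0,0,0,30,0,0,1.5,0,0,0,30,0,0,1,0,0,0,30,0,0,0.5,0,0,0,30,0,0,0.5,0,0,0,30,0,0,0.5,0,0,0,30,0,0,0,0,0,0,30,0,0,0,0,0,0,30])

```text
clock: 13.55
tcp_pos: [0.509, 0.1808, 0.0848]
orientation: [-1.501, -2.76, -0.0]
contact_force: [-0.9, 0.1, -3.7]
grip_width: 0.0452
```

```bash
python3 to.py .509 .1808 122.9 .086
```

```text
clock 13.55 tcp [0.509  0.1808 0.0848] yaw 122.9 tilt [ 0.  0. -1.] w 0.0452 F [-0.9  0.1 -3.7] M [ 0.01 -0.01  0.  ]
tool shift mm [-0.   0.  -1.2] wz -0.0 j [-0.4   0.45 -0.07  2.    0.05  0.7   1.64]
```

Call:
servo_tool(increments=[0,0,0.5,0,0,0,30,0,0,0.5,0,0,0,30,0,0,0.5,0,0,0,30,0,0,0.5,0,0,0,30,0,0,0.5,0,0,0,30,0,0,0,0,0,0,30,0,0,0,0,0,0,30,0,0,0,0,0,0,30])

```text
clock: 14.55
tcp_pos: [0.509, 0.1808, 0.0823]
orientation: [-1.501, -2.76, -0.0]
contact_force: [-0.7, -0.1, -3.3]
grip_width: 0.0455
```

```bash
python3 to.py .509 .1808 122.9 .086
```

```text
clock 14.55 tcp [0.509  0.1808 0.0823] yaw 122.9 tilt [ 0.  0. -1.] w 0.0455 F [-0.7 -0.1 -3.3] M [-0.   -0.02 -0.03]
tool shift mm [-0.   0.  -3.7] wz 0.0001 j [-0.4   0.45 -0.07  2.    0.05  0.69  1.64]
```

Call:
servo_tool(increments=[0,0,1.5,0,0,0,30,0,0,1.5,0,0,0,30,0,0,1.5,0,0,0,30,0,0,1.5,0,0,0,30,0,0,1.5,0,0,0,30,0,0,1,0,0,0,30,0,0,0,0,0,0,30,0,0,0,0,0,0,30])

```text
clock: 15.55
tcp_pos: [0.509, 0.1808, 0.0738]
orientation: [1.502, 2.76, 0.0]
contact_force: [1.0, 0.2, -4.6]
grip_width: 0.0452
```

```bash
python3 to.py .509 .1808 122.9 .070
```

```text
clock 15.55 tcp [0.509  0.1808 0.0738] yaw 122.9 tilt [ 0.  0. -1.] w 0.0452 F [ 1.   0.2 -4.6] M [ 0.02  0.01 -0.01]
tool shift mm [0.  0.  3.8] wz -0.0001 j [-0.4   0.47 -0.07  2.    0.05  0.67  1.64]
```

Keyway is over the key with no load. Last 4 mm, in small steps.

Call:
servo_tool(increments=[0,0,1,0,0,0,30,0,0,1,0,0,0,30,0,0,0.5,0,0,0,30,0,0,0.5,0,0,0,30,0,0,0.4,0,0,0,30,0,0,0.3,0,0,0,30,0,0,0,0,0,0,30,0,0,0,0,0,0,30])

```text
clock: 16.55
tcp_pos: [0.509, 0.1808, 0.0701]
orientation: [-1.501, -2.76, -0.0]
contact_force: [-0.0, -0.4, -3.8]
grip_width: 0.0454
```

```bash
python3 to.py .509 .1808 122.9 .070
python3 - <<'E'
from bench import *
import cv2,numpy as np
t=[]
for n in("scene","side"):
    im,d=grab_frame(n); u,v=((332,165) if n=="scene" else (223,165)); np.save(f"pics/{n}1.npy",im)
    t.append(cv2.resize(im[v-45:v+45,u-45:u+45,::-1],(390,390),interpolation=cv2.INTER_CUBIC))
cv2.imwrite("pics/p2s.png",np.hstack(t))
E
```

```text
clock 16.55 tcp [0.509  0.1808 0.0701] yaw 122.9 tilt [ 0.  0. -1.] w 0.0454 F [-0.  -0.4 -3.8] M [-0.04  0.07 -0.03]
tool shift mm [-0.   0.   0.1] wz -0.0 j [-0.4   0.47 -0.07  2.    0.05  0.67  1.64]
```

View pics/p2s.png

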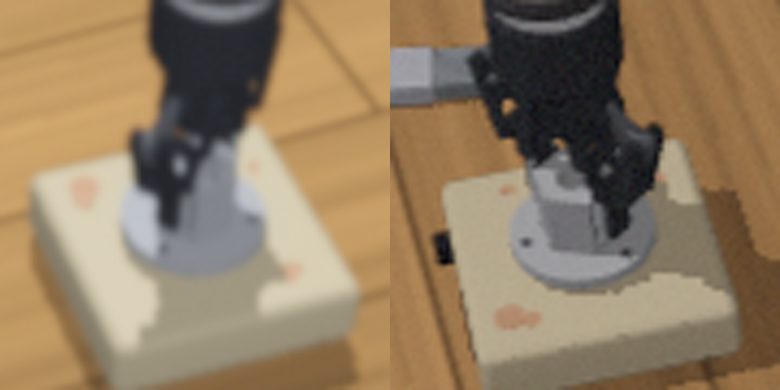

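Call:
servo_tool(increments=[0,0,0.2,0,0,0,30,0,0,0.2,0,0,0,30,0,0,0.2,0,0,0,30,0,0,0.2,0,0,0,30,0,0,0,0,0,0,30,0,0,0,0,0,0,30,0,0,0,0,0,0,30,0,0,0,0,0,0,30])

```text
clock: 17.65
tcp_pos: [0.509, 0.1808, 0.0698]
orientation: [1.502, 2.759, 0.0]
contact_force: [-2.9, -1.5, 4.3]
grip_width: 0.0456
```

Contact on the shoulder: Fz rises about 8 N at the expected home height (underside ≈ 0.055). Releasing.

Call:
servo_tool(increments=[0,0,0,0,0,0,48,0,0,0,0,0,0,54,0,0,0,0,0,0,64,0,0,0,0,0,0,75,0,0,0,0,0,0,85,0,0,0,0,0,0,85,0,0,0,0,0,0,85,0,0,0,0,0,0,85])

```text
clock: 18.65
tcp_pos: [0.509, 0.1808, 0.0693]
orientation: [-1.501, -2.76, -0.0]
contact_force: [0.3, 0.4, -0.1]
grip_width: 0.085
```

Call:
servo_tool(increments=[0,0,-5,0,0,0,85,0,0,-12,0,0,0,85,0,0,-22,0,0,0,85,0,0,-30,0,0,0,85,0,30,-30,0,0,0,85,0,30,0,0,0,0,85,0,25,0,0,0,0,85,0,0,0,0,0,0,85])

```text
clock: 19.65
tcp_pos: [0.5813, 0.2281, 0.1691]
orientation: [1.5, 2.76, 0.002]
contact_force: [-0.5, -0.4, 0.1]
grip_width: 0.085
```

Call:
servo_tool(increments=[0,0,0,0,0,0,85,0,0,0,0,0,0,85,0,0,0,0,0,0,85,0,0,0,0,0,0,85,0,0,0,0,0,0,85,0,0,0,0,0,0,85,0,0,0,0,0,0,85,0,0,0,0,0,0,85])

```text
clock: 20.65
tcp_pos: [0.5803, 0.227, 0.1683]
orientation: [-1.501, -2.76, -0.0]
contact_force: [0.4, -0.4, -0.0]
grip_width: 0.0849
```

```bash
python3 to.py .509 .1808 122.9 .070; python3 snap.py f1
python3 - <<'E'
from h import *
import pickle
o,im,d=pickle.load(open("pics/f1.pkl","rb"))
P=cloud("wrist",im,d,o); rr=np.hypot(P[:,:,0]-.509,P[:,:,1]-.1808)
for nm,m in (("boss top",(rr>.0195)&(rr<.0215)&(P[:,:,2]>.095)),("flange top",(rr>.03)&(rr<.042)),("shaft end",(rr<.005)),("casing",(rr>.055)&(rr<.07))):
    q=P[m&(d>0)]; print(nm,len(q),np.median(q[:,2]).round(4),np.percentile(q[:,2],[10,90]).round(4))
q=P[(d>0)&(rr>.03)&(rr<.042)]; A=np.c_[q[:,:2]-[.509,.1808],np.ones(len(q))]; print("flange plane slope",np.linalg.lstsq(A,q[:,2],rcond=None)[0])
t=[]
for n in("scene","side"):
    a,_=grab_frame(n); cv2.imwrite(f"pics/{n}_f.png",a[:,:,::-1]); u,v=((332,165) if n=="scene" else (223,165))
    t.append(cv2.resize(a[v-45:v+45,u-45:u+45,::-1],(390,390),interpolation=cv2.INTER_CUBIC))
cv2.imwrite("pics/f1s.png",np.hstack(t))
E
```

```text
clock 20.65 tcp [0.5803 0.227  0.1683] yaw 122.9 tilt [ 0. -0. -1.] w 0.0849 F [ 0.4 -0.4 -0. ] M [-0.04  0.05  0.04]
tool shift mm [ -0.  -85.   98.3] wz 0.0001 j [-0.42  0.46 -0.07  1.74  0.04  0.94  1.64]
20.65 [0.5803 0.227  0.1683] [-0.422  0.457 -0.068  1.742  0.037  0.944  1.641] 0.08488493894657143 [ 0.4 -0.4 -0. ]
[[-0.543  0.84  -0.   ]
 [ 0.84   0.543  0.   ]
 [ 0.    -0.    -1.   ]]
boss top 646 0.106 [0.1053 0.1069]
flange top 4513 0.0622 [0.0613 0.0631]
shaft end 170 0.0862 [0.0853 0.0871]
casing 11617 0.0496 [0.0485 0.2656]
flange plane slope [0.00044402 0.00057173 0.06224352]
```

View pics/f1s.png

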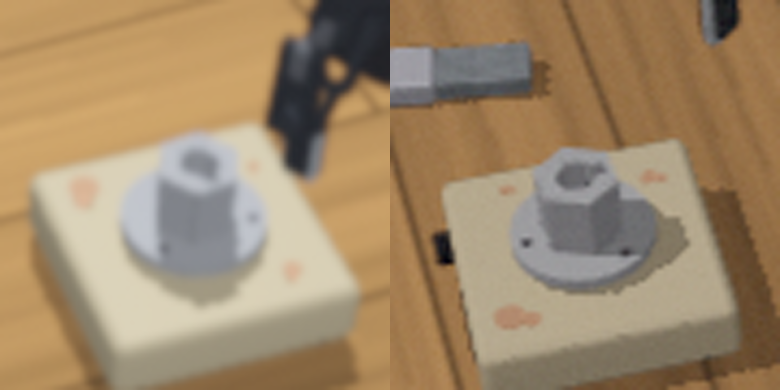

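View pics/f1.png

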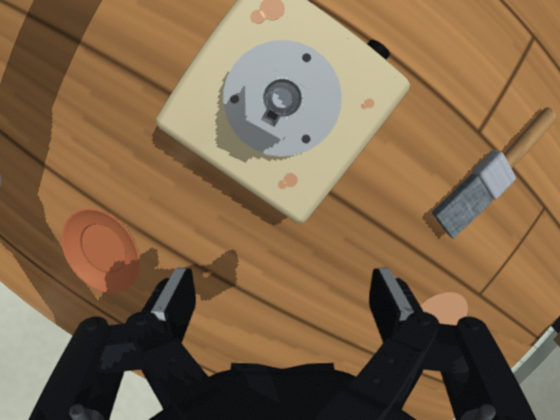

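View pics/side_f.png

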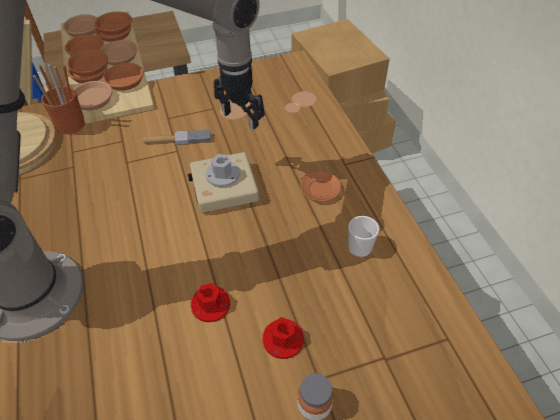

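```bash
python3 -c "
from bench import *
print(hand_in())"
```

```text
the job is handed in; nothing more can be done
None
```

The drive hub is back on the wheel, fully home on the shoulder. I let go of it and handed the job in at about 21 s on the clock. I picked up the silver hub, not either red one, and set its keyway to the key angle I measured (about 3°). I then lowered it over the shaft in small steps. It dropped over the key without any search turning, and the tool readings at the end of each move never showed more than about 8 N of push on the wheel.

**Seating:** from the wrist depth picture, the boss top is at 106 mm (107 expected) and the flange top at 62 mm (63 expected). Both are within the 2 mm calibration, and the flange is level. The key shows inside the keyway in the picture.

**Surroundings:** in the side view, the saucer, beaker, jar, brush and red look-alikes show no movement from their starting places. The gripper is clear, with no load on it.

**One reading that disagreed:** the depth in the middle of the shaft end read 86 mm instead of 95 mm. I took this for a hollow in the shaft's end and did not check further, since the boss and flange heights both fit the home position.

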